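Find the empty well in the flatware case

TASK

Three wells of the flatware case are packed full and one is empty. Press the covers near one end, one after another, to find the one that rocks, then push that end down so the cover tips open as far as it goes, and leave it standing open. Nothing is to be picked up: do not lift or disturb the shaker, mug or vase.

Things in the scene. Friction and masses are not known exactly. Their poses are not given: they have to be found in the camera images.
- case: Fixed dark wooden flatware case, 206 x 396 x 75 mm, on the table, yaw up to 0.3 rad. Origin on the table top, under the middle of a row of four light covers (a, b, c, d along case +y), 96 mm apart, in its top. Case x runs along each cover, pointing away from the robot, z up. Behind the covers (+x) is a flat 65 mm ledge. Under each cover is a well, 126 x 80 mm, floor 67 mm below the top
- cover_a_mid (a point): Middle of cover a's top face while shut, 75 mm above the table, on the brass line that marks its pivot. Cover: 120 mm (case x) by 74 mm (case y), 10 mm thick, flush with the top of the case. Fixed to the case, same axes as the case; does not turn with the cover
- cover_b_mid (a point): Middle of cover b's top face while shut, 75 mm above the table, on the brass line that marks its pivot. Cover: 120 mm (case x) by 74 mm (case y), 10 mm thick, flush with the top of the case. Fixed to the case, same axes as the case; does not turn with the cover
- cover_c_mid (a point): Middle of cover c's top face while shut, 75 mm above the table, on the brass line that marks its pivot. Cover: 120 mm (case x) by 74 mm (case y), 10 mm thick, flush with the top of the case. Fixed to the case, same axes as the case; does not turn with the cover
- cover_d_mid (a point): Middle of cover d's top face while shut, 75 mm above the table, on the brass line that marks its pivot. Cover: 120 mm (case x) by 74 mm (case y), 10 mm thick, flush with the top of the case. Fixed to the case, same axes as the case; does not turn with the cover
- cover_a (a joint): Angle of cover a (rad), see-saw about case y, pivot 5 mm below its top. 0 shut, positive: near end (case -x) down. Three covers rest on full wells and stay firm (under 0.03) when pressed. The one over an empty well rocks: 2 to 4 N at 40 mm from its middle turns it either way, to a stop at 0.75, and it stays at any angle it is left at. Pressing on the brass line turns none
- cover_b (a joint): Angle of cover b (rad), see-saw about case y, pivot 5 mm below its top. 0 shut, positive: near end (case -x) down. Three covers rest on full wells and stay firm (under 0.03) when pressed. The one over an empty well rocks: 2 to 4 N at 40 mm from its middle turns it either way, to a stop at 0.75, and it stays at any angle it is left at. Pressing on the brass line turns none
- cover_c (a joint): Angle of cover c (rad), see-saw about case y, pivot 5 mm below its top. 0 shut, positive: near end (case -x) down. Three covers rest on full wells and stay firm (under 0.03) when pressed. The one over an empty well rocks: 2 to 4 N at 40 mm from its middle turns it either way, to a stop at 0.75, and it stays at any angle it is left at. Pressing on the brass line turns none
- cover_d (a joint): Angle of cover d (rad), see-saw about case y, pivot 5 mm below its top. 0 shut, positive: near end (case -x) down. Three covers rest on full wells and stay firm (under 0.03) when pressed. The one over an empty well rocks: 2 to 4 N at 40 mm from its middle turns it either way, to a stop at 0.75, and it stays at any angle it is left at. Pressing on the brass line turns none
- shaker: Silver salt shaker, 32 mm wide, 45 mm tall, standing loose on the case's back ledge; origin at the middle of its foot. Leave alone
- mug: White mug, 82 mm wide, 92 mm tall, on the table to the left of the case; origin at the middle of its foot, handle on its +y side. Leave alone
- vase: Bulbous silver vase, 120 mm wide, 138 mm tall, on the table to the right of the case; origin at the middle of its foot. Leave alone

How it is judged (in metres and radians):
At the end, for the whole second after the job is handed in: One cover is tipped by more than 0.6 rad (34 degrees; its stop is at 0.75), either way, all covers are at rest, and the shaker, mug and vase stand upright within 25 mm of where they were ((value of joint any of cover_a, cover_b, cover_c, cover_d above 0.6 rad or value of joint any of cover_a, cover_b, cover_c, cover_d below -0.6 rad) and velocity of joint cover_a between -0.05 and 0.05 rad/s and velocity of joint cover_b between -0.05 and 0.05 rad/s and velocity of joint cover_c between -0.05 and 0.05 rad/s and velocity of joint cover_d between -0.05 and 0.05 rad/s and distance of each of shaker, mug, vase from where it was at the start of the episode below 0.025 m and angle between each of shaker, mug, vase's own z axis and vertical below 0.35 rad and linear speed of each of shaker, mug, vase below 0.02 m/s); the robot touches nothing.
It fails at once if the silver shaker is moved by more than 25 mm, lifted or tipped (distance of shaker from where it was at the start of the episode above 0.025 m or angle between shaker's own z axis and vertical above 0.35 rad).
It fails at once if the mug is moved by more than 25 mm, lifted or tipped (distance of mug from where it was at the start of the episode above 0.025 m or angle between mug's own z axis and vertical above 0.35 rad).
It fails at once if the silver vase is moved by more than 25 mm, lifted or tipped (distance of vase from where it was at the start of the episode above 0.025 m or angle between vase's own z axis and vertical above 0.35 rad).
It also fails if it takes over 51 s, if anything falls off the work surface, if the arm or the gripper's body presses on something with over 40 N, if the wrist force passes 120 N, or if a joint passes its speed limit or range.

ROBOT

A 6-joint arm with a two-finger parallel gripper is mounted at the origin on the work surface. World frame = base frame: x ahead of the robot, y to its left, z up, the work surface at z = 0. Lengths are in m, angles in degrees, forces in N, time in s.
With the tool pointing down it reaches from about 0.35 to 0.975 m from the base axis. Payload 7.1 kg.
Tool frame: the origin (TCP) lies at the very end of the fingers, on their centre line; the grasp point (between the pads) lies 19 mm behind it; z points along the fingers, y is the direction in which the jaws open and shut (so a half turn about z gives the same grasp; the last joint's range is limited). The gripper opens to 88 mm and grips with 3 to 60 N. Pads are 20 mm wide; open, the fingers measure 115 mm over their backs; the gripper's body (75 mm by 178 mm) begins 61 mm behind the grasp point.
Start: joints at [-72.536, 24.242, 93.386, -0, 62.372, -1.089], TCP at [0.199, -0.592, 0.223] pointing down, gripper open.
Joint ranges: [-172.04, 172.04], [-51.8, 120.97], [4.93, 147.93], [-75.15, 255.16], [6.16, 154.13], [-145.62, 145.62]. Speed limits (degrees/s): [136.94, 136.94, 172.46, 180, 180, 180].

INTERFACE

Orientations are given as [roll, pitch, yaw] about the fixed x, y, z axes, in that order (R = Rz(yaw) Ry(pitch) Rx(roll)).
In Python, from station import * gives the robot as it stands.
- The arm moves only by the tool arm_command, never from a script. Its argument "increments" is text: rows parted by semicolons, each of 7 numbers parted by spaces: the turn, a rotation vector about the world's x, y, z in degrees, then the shift along the world's x, y, z in m, then the opening, from 0 (shut) to 1 (fully open). A call has 1 to 5 rows; each row shifts and turns the commanded pose from where the row before left it; what a row does not reach is not made up. A row lasts 1/12 s, in which the tool goes at most 41.7 mm and 7.16 degrees, less where a joint would pass 70% of its speed; a pose out of reach is approached as far as the arm can. A call is refused whole if a number of a shift passes 0.0417 or a number of a turn 7.16, either way. A call with a gripper value outside its range is refused whole. The fingers move at their own pace and stop on an object; "newtons" is the grip in N (left out, the last holds). Time passes only in rows, so rows that do not move let the fingers close. It gives the time, the measured TCP pose, the force and the opening at its end, in the units of the state.
- get_state(): the state, without advancing time (a new reading comes with each control period).
- read_camera(name): name is "side" or "top" or "wrist"; returns a dict with "img" (384x512x3 uint8, red, green, blue), "vertical_fov" (degrees; the focal length in pixels is half the picture's height over the tangent of half this angle, whatever the lens; pixels are square), "cx", "cy" (the principal point, pixels), "rvec" (rotation vector, rad) and "tvec" (3), from world to camera coordinates, as OpenCV has them; the wrist camera has in their place "mount" (4x4, takes a point from camera to tool coordinates, whose origin is the TCP and whose axes are the flange's). Camera axes: x right, y down, z forward; pixel columns grow to the right and rows downward; lengths in m; the calibration is good to about 2 mm. A picture is of the moment at which its call begins: read the wrist's pose just before it. There is no depth.
- sign_off(): hands the job in, once; it reports no verdict.
The state is a dict: "t": time; "joint_pos": joint angles; "joint_velocities": joint speeds; "tau": joint torques, N m; "position": TCP position; "tool_rot": TCP orientation; "wrist_force": force on the tool from outside, world axes, zero at the start; "torque": the same for the moment, N m; "width": finger opening in m.
Only numpy, scipy, OpenCV 4.12 (cv2) and the standard library are available. Lean on these libraries where they do the work, as an engineer would, in place of code of your own. Each camera call takes 0.05 s, during which the arm holds its last target. There are 200 camera calls.

## Working session

There is one attempt and no reset: what is moved stays moved. The work goes in short steps, Python scripts to look and compute and a tool call to move; the robot and the scene stay as the last step left them, time stands still between calls to the robot, and variables do not carry over. Pictures are saved under pics/ and viewed, about 8 in all and at most 12, crops included, and the job is handed in when it is done.

Besides the shell and the picture viewer there is one more tool, called after "Emit:" as name(argument=value, ...) on one line, values as JSON. arm_command: Moves the arm, as the interface text tells. Its arguments: {"type":"object","properties":{"increments":{"type":"string"},"newtons":{"type":"number"}},"required":["increments"]}

```bash
mkdir -p pics && cat > h.py <<'E'
from station import *
import numpy as np, cv2
def snap(n,f):
    c=read_camera(n); cv2.imwrite(f'pics/{f}.png',c['img'][:,:,::-1]); np.save(f'pics/{f}.npy',c,allow_pickle=True); return c
def ray(c,uv):
    f=c['img'].shape[0]/2/np.tan(np.radians(c['vertical_fov'])/2)
    R=cv2.Rodrigues(np.array(c['rvec'],float))[0]; t=np.array(c['tvec'],float).ravel()
    d=R.T@np.array([(uv[0]-c['cx'])/f,(uv[1]-c['cy'])/f,1]); return -R.T@t,d
def onz(c,uv,z):
    o,d=ray(c,uv); return o+d*(z-o[2])/d[2]
E
python3 - <<'E'
from h import *
c=snap('top','top0'); print({k:v for k,v in c.items() if k!='img'})
d=snap('side','side0')
cv2.imwrite('pics/both0.png',np.vstack([c['img'],d['img']])[:,:,::-1][:,:, :].copy() if 0 else cv2.resize(np.hstack([c['img'],d['img']])[:,:,::-1],(800,300)))
print(get_state())
E
```

```text
{'vertical_fov': 42.55090209242146, 'cx': 261.87062841029365, 'cy': 194.68444357844223, 'rvec': array([ 2.10967675, -2.15128021,  0.17420866]), 'tvec': array([0.01353046, 0.59976913, 1.4572409 ])}
{'t': 0.1, 'joint_pos': array([-7.25356791e+01,  2.42813965e+01,  9.34251760e+01, -2.93163255e-04,
        6.23715923e+01, -1.08835153e+00]), 'joint_velocities': array([ 0.02608875, -0.08130123, -0.06753028,  0.06236487,  0.01502772,
       -0.06518252]), 'tau': array([ 3.08515182e-04, -5.45615780e+01, -2.74323893e+01,  6.45508175e-02,
        1.88509090e-02, -4.41171630e-05]), 'position': array([ 0.19874087, -0.59204966,  0.22197766]), 'tool_rot': array([-1.79921844e+02, -1.22517354e-03,  1.85528077e+01]), 'wrist_force': array([ 0.16589588, -0.05151324,  0.13824373]), 'torque': array([ 0.03246365, -0.00934355, -0.00184792]), 'width': 0.08804091345806497}
```

View pics/top0.png

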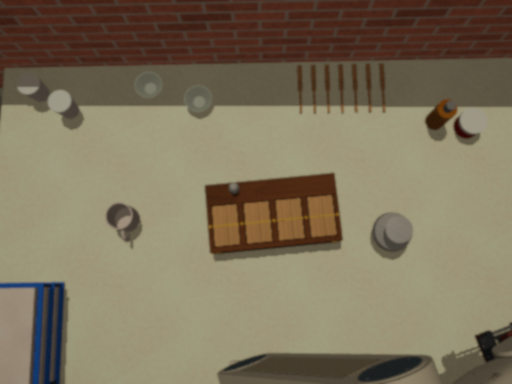

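View pics/side0.png

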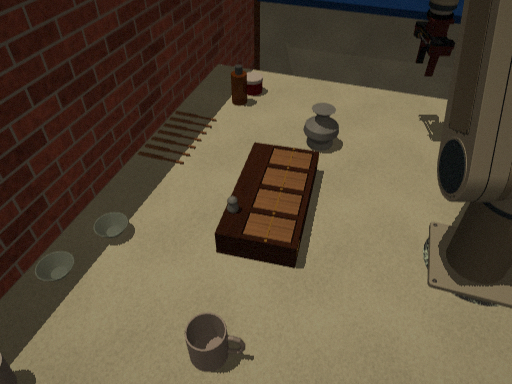

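Top view: the case spans about (205,185)–(341,253), with four covers at about (225,226), (257,222), (290,219) and (322,216). The shaker is at (234,188), the mug at (122,217) and the vase at (393,231). In the side view the shaker is at the mug end of the ledge. Next I measure the covers by colour.

```bash
python3 - <<'E'
from h import *
for n in ['top','side']:
    c=np.load(f'pics/{n}0.npy',allow_pickle=True).item()
    hsv=cv2.cvtColor(c['img'],cv2.COLOR_RGB2HSV)
    m=cv2.inRange(hsv,(8,90,95),(28,255,255))
    m=cv2.morphologyEx(m,cv2.MORPH_CLOSE,np.ones((3,3)))
    P=[]
    for k in cv2.findContours(m,cv2.RETR_EXTERNAL,cv2.CHAIN_APPROX_NONE)[0]:
        if cv2.contourArea(k)<400: continue
        r=cv2.minAreaRect(k); w=onz(c,r[0],.075)
        cs=np.array([onz(c,q,.075)[:2] for q in cv2.boxPoints(r)])
        print(n,np.round(r[0],1),w.round(4),'edges',np.linalg.norm(cs-np.roll(cs,1,0),axis=1).round(3)); P.append(w)
    if n=='side' : print(hsv[200,275],hsv[160,290])
    P=np.array(sorted(P,key=lambda p:p[1]))
    if len(P)>1:
        d=P[-1]-P[0]; print('yaw',np.degrees(np.arctan2(-d[0],d[1])),'len',np.linalg.norm(d),P.mean(0))
c=np.load('pics/top0.npy',allow_pickle=True).item()
print('shaker~',onz(c,(234,187),.10),'mug',onz(c,(122,217),.09),'vase',onz(c,(394,231),.1))
E
```

```text
top [273.4 220.4] [ 0.5174 -0.0312  0.075 ] edges [0.122 0.397 0.122 0.392]
side [268.4 228.8] [0.5072 0.1208 0.075 ] edges [0.119 0.085 0.126 0.083]
side [282.5 179. ] [ 0.5261 -0.0724  0.075 ] edges [0.117 0.313 0.144 0.299]
[ 14 158 113] [ 17 201 122]
yaw 5.60559233901871 len 0.19415633769601845 [0.51666505 0.02420319 0.075     ]
shaker~ [0.6163136  0.08383481 0.1       ] mug [0.53456005 0.41704109 0.09      ] vase [ 0.47640271 -0.38141878  0.1       ]
```

```bash
python3 - <<'E'
from h import *
for n in ['top','side']:
    c=np.load(f'pics/{n}0.npy',allow_pickle=True).item()
    b=cv2.resize(c['img'],None,fx=4,fy=4,interpolation=cv2.INTER_CUBIC)
    hsv=cv2.cvtColor(b,cv2.COLOR_RGB2HSV)
    m=cv2.inRange(hsv,(8,90,95),(28,255,255))
    m=cv2.morphologyEx(m,cv2.MORPH_CLOSE,np.ones((9,9)))
    m=cv2.morphologyEx(m,cv2.MORPH_OPEN,np.ones((29,29)))
    P=[]
    for k in cv2.findContours(m,cv2.RETR_EXTERNAL,cv2.CHAIN_APPROX_NONE)[0]:
        if cv2.contourArea(k)<5000: continue
        M=cv2.moments(k); u=(np.array([M['m10'],M['m01']])/M['m00']-1.5)/4
        r=cv2.minAreaRect(k)
        cs=np.array([onz(c,(q-1.5)/4,.075)[:2] for q in cv2.boxPoints(r)])
        w=onz(c,u,.075); print(n,u.round(1),w.round(4),np.linalg.norm(cs-np.roll(cs,1,0),axis=1).round(3)[:2]); P.append(w)
    P=np.array(sorted(P,key=lambda p:p[1]))
    if len(P)>1: d=P[-1]-P[0]; print('yaw',np.degrees(np.arctan2(-d[0],d[1])),'gaps',np.linalg.norm(np.diff(P,axis=0),axis=1),P.mean(0))
E
```

```text
top [225.4 225. ] [0.5063 0.1122 0.075 ] [0.123 0.079]
top [257.4 221.8] [0.514  0.0166 0.075 ] [0.123 0.079]
top [289.3 218.7] [ 0.5214 -0.0788  0.075 ] [0.123 0.08 ]
top [321.3 215.6] [ 0.5288 -0.1745  0.075 ] [0.123 0.08 ]
yaw 4.470874665864364 gaps [0.09604299 0.09565648 0.0958982 ] [ 0.51763603 -0.03114245  0.075     ]
side [269.5 227.1] [0.5064 0.1145 0.075 ] [0.116 0.077]
side [277.6 201.3] [0.5136 0.0192 0.075 ] [0.115 0.075]
side [284.6 178.6] [ 0.521 -0.076  0.075] [0.115 0.077]
side [290.6 158.4] [ 0.5291 -0.1715  0.075 ] [0.114 0.075]
yaw 4.552868473011848 gaps [0.09577385 0.0955342  0.09558366] [ 0.51753836 -0.0284335   0.075     ]
```

Both views agree within 3 mm: yaw is 4.5°, the cover size and 96 mm spacing match, and the middles are a (.529,-.173), b (.521,-.078), c (.514,.018) and d (.506,.113). I'll close the fingers and go above a's near end at (.489,-.176).

Emit:
arm_command(increments="0 0 -1.4 0.022 0.032 0 0; 0 0 -1.4 0.022 0.032 0 0; 0 0 -1.4 0.022 0.032 0 0; 0 0 -1.4 0.022 0.032 0 0; 0 0 -1.4 0.022 0.032 0 0", newtons=20)

```text
t: 0.52
position: [0.3093, -0.4308, 0.2223]
tool_rot: [-180.0, 0.0, 11.4]
wrist_force: [0.5, -0.2, 0.8]
width: 0.0579
```

Emit:
arm_command(increments="0 0 -1.4 0.022 0.032 0 0; 0 0 -1.4 0.022 0.032 0 0; 0 0 -1.4 0.022 0.032 0 0; 0 0 -1.4 0.022 0.032 0 0; 0 0 -1.4 0.022 0.032 0 0")

```text
t: 0.93
position: [0.4194, -0.2707, 0.2225]
tool_rot: [-180.0, 0.0, 4.5]
wrist_force: [0.4, -0.5, -0.2]
width: 0.0251
```

Emit:
arm_command(increments="0 0 0 0.022 0.032 0 0; 0 0 0 0.023 0.032 0 0; 0 0 0 0.024 0.032 0 0; 0 0 0 0 0 -0.03 0; 0 0 0 0 0 -0.03 0")

```text
t: 1.35
position: [0.4905, -0.1749, 0.1633]
tool_rot: [179.9, -0.2, 4.8]
wrist_force: [-0.0, -1.1, -0.4]
width: 0.0006
```

Emit:
arm_command(increments="0 0 0 0 0 -0.03 0; 0 0 0 0 0 -0.03 0; 0 0 0 0 0 0 0; 0 0 0 0 0 0 0")

```text
t: 1.68
position: [0.4867, -0.176, 0.1016]
tool_rot: [-179.9, 0.2, 4.6]
wrist_force: [0.4, 0.4, 0.9]
width: 0.0003
```

Emit:
arm_command(increments="0 0 0 0.002 0 -0.01 0; 0 0 0 0 0 -0.01 0; 0 0 0 0 0 -0.003 0; 0 0 0 0 0 0 0; 0 0 0 0 0 0 0")

```text
t: 2.1
position: [0.49, -0.1766, 0.08]
tool_rot: [180.0, -0.0, 4.5]
wrist_force: [0.5, -0.0, -0.6]
width: 0.0006
```

Emit:
arm_command(increments="0 0 0 0 0 -0.001 0; 0 0 0 0 0 -0.001 0; 0 0 0 0 0 -0.001 0; 0 0 0 0 0 -0.001 0; 0 0 0 0 0 0 0")

```text
t: 2.52
position: [0.4898, -0.1765, 0.0756]
tool_rot: [-180.0, 0.0, 4.5]
wrist_force: [0.5, 0.1, -0.9]
width: 0.0003
```

Emit:
arm_command(increments="0 0 0 0 0 -0.001 0; 0 0 0 0 0 -0.001 0; 0 0 0 0 0 -0.001 0; 0 0 0 0 0 0 0")

```text
t: 2.85
position: [0.4896, -0.1765, 0.0725]
tool_rot: [-180.0, 0.0, 4.6]
wrist_force: [-1.8, 0.1, 2.1]
width: 0.0003
```

Emit:
arm_command(increments="0 0 0 0 0 -0.001 0; 0 0 0 0 0 -0.001 0; 0 0 0 0 0 -0.001 0; 0 0 0 0 0 0 0")

```text
t: 3.18
position: [0.4897, -0.1765, 0.0694]
tool_rot: [-180.0, 0.0, 4.6]
wrist_force: [-1.6, -0.8, 2.0]
width: 0.0004
```

At a, the tip has sunk 5.6 mm below the top and the force stays at about 2 N, so this cover rocks. I'll keep pushing towards its stop.

Emit:
arm_command(increments="0 0 0 0 0 -0.003 0; 0 0 0 0 0 -0.003 0; 0 0 0 0 0 -0.003 0; 0 0 0 0 0 0 0")

```text
t: 3.52
position: [0.4903, -0.1765, 0.0602]
tool_rot: [180.0, -0.0, 4.6]
wrist_force: [0.5, -0.8, 1.7]
width: 0.0004
```

Emit:
arm_command(increments="0 0 0 0 0 -0.002 0; 0 0 0 0 0 -0.002 0; 0 0 0 0 0 -0.002 0; 0 0 0 0 0 0 0")

```text
t: 3.85
position: [0.4896, -0.1764, 0.0542]
tool_rot: [-180.0, 0.0, 4.6]
wrist_force: [0.1, -0.3, 1.3]
width: 0.0005
```

```bash
python3 - <<'E'
from h import *
c=snap('side','side1'); cv2.imwrite('pics/s1c.png',cv2.resize(c['img'][110:270,190:350],None,fx=3.5,fy=3.5,interpolation=cv2.INTER_CUBIC)[:,:,::-1])
E
```

```text
(no output)
```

View pics/s1c.png

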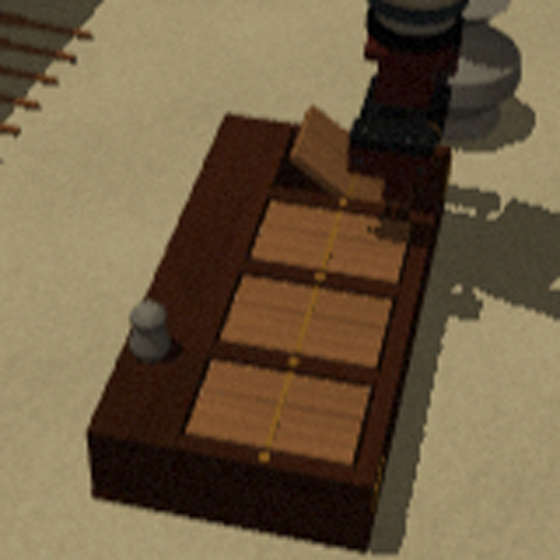

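The crop shows cover a (top, around (340,160)) clearly tipped, with its far end up. The other covers are flat, and the shaker stands at (150,330). I'll push on until the force rises at the stop.

Emit:
arm_command(increments="0 0 0 0 0 -0.002 0; 0 0 0 0 0 -0.002 0; 0 0 0 0 0 0 0")

```text
t: 4.15
position: [0.4896, -0.1764, 0.0503]
tool_rot: [-180.0, 0.0, 4.6]
wrist_force: [-0.3, -0.8, 1.0]
width: 0.0007
```

Emit:
arm_command(increments="0 0 0 0 0 -0.001 0; 0 0 0 0 0 -0.001 0; 0 0 0 0 0 0 0")

```text
t: 4.4
position: [0.49, -0.1765, 0.0493]
tool_rot: [-180.0, -0.0, 4.6]
wrist_force: [-3.1, 0.8, 11.9]
width: 0.0005
```

The force rose to 12 N at z = 0.049, which is the height computed for the 0.75 rad stop. Now I retract straight up and back.

Emit:
arm_command(increments="0 0 0 0 0 0.003 0; 0 0 0 -0.002 0 0.006 0; 0 0 0 -0.002 0 0.012 0; 0 0 0 0 0 0.025 0; 0 0 0 0 0 0.03 0")

```text
t: 4.82
position: [0.4842, -0.1759, 0.1248]
tool_rot: [-179.9, 0.2, 4.5]
wrist_force: [0.3, 0.0, 0.1]
width: 0.0007
```

Emit:
arm_command(increments="0 0 0 0 0 0.04 0; 0 0 0 -0.02 0 0.03 0; 0 0 0 -0.03 0 0 0; 0 0 0 -0.03 0 0 0; 0 0 0 0 0 0 0")

```text
t: 5.23
position: [0.4007, -0.1753, 0.1952]
tool_rot: [-179.9, 0.2, 4.5]
wrist_force: [-0.3, 0.1, -1.4]
width: 0.0003
```

Emit:
arm_command(increments="0 0 0 0 0 0 0; 0 0 0 0 0 0 0; 0 0 0 0 0 0 0; 0 0 0 0 0 0 0; 0 0 0 0 0 0 0")

```text
t: 5.65
position: [0.4065, -0.1765, 0.1945]
tool_rot: [-180.0, 0.0, 4.6]
wrist_force: [0.4, 0.6, -0.3]
width: 0.0006
```

```bash
python3 - <<'E'
from h import *
c=snap('side','side2'); t=snap('top','top2')
cv2.imwrite('pics/f.png',np.hstack([cv2.resize(c['img'][100:400,170:370],(400,568),interpolation=cv2.INTER_CUBIC),cv2.resize(t['img'][150:292,190:290+0],(400,568))])[:,:,::-1] if 0 else cv2.resize(c['img'][90:240,200:360],None,fx=3.5,fy=3.5,interpolation=cv2.INTER_CUBIC)[:,:,::-1])
# tip angle: far edge of cover a at the mid of its edge: change of near/other items
for n,im in(('side',c),('top',t)):
    o=np.load(f'pics/{n}0.npy',allow_pickle=True).item()['img']
    d=cv2.absdiff(o,im['img']).max(2)
    for nm,(x0,y0,x1,y1) in ({'mug':(180,305,250,375),'shaker':(222,190,244,218),'vase':(300,100,345,152)} if n=='side' else {'mug':(100,198,145,245),'shaker':(225,178,243,196),'vase':(365,208,418,255)}).items():
        print(n,nm,(d[y0:y1,x0:x1]>35).sum())
E
```

```text
side mug 0
side shaker 0
side vase 453
top mug 0
top shaker 0
top vase 88
```

View pics/f.png

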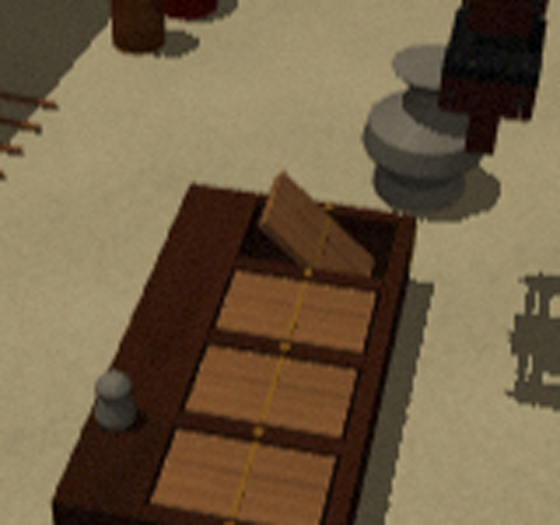

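The crop shows cover a standing open with its far corners at (283,175) and (262,223), and the gripper clear. The gripper partly covers the vase in this view, so I check the tip angle and the vase by numbers.

```bash
python3 - <<'E'
from h import *
c=np.load('pics/side2.npy',allow_pickle=True).item(); y=np.radians(4.5)
X=np.array([np.cos(y),np.sin(y),0]);Y=np.array([-np.sin(y),np.cos(y),0]);M=np.array([.529,-.173,.07])
for (u,v),s in (((283,175),-.037),((262,223),.037)):
    o,d=ray(c,(200+u/3.5-.5,90+v/3.5-.5)); p=o+d*((M+s*Y-o)@Y)/(d@Y)
    a,h=(p-M)@X,p[2]-.07; print('x,h',a.round(4),h.round(4),'len',np.hypot(a,h).round(4),'angle',np.arctan2(h,a)-np.arctan2(.005,.06))
a=np.load('pics/top0.npy',allow_pickle=True).item()['img'];b=np.load('pics/top2.npy',allow_pickle=True).item()['img']
m=cv2.absdiff(a,b).max(2)[208:255,365:418]>35; q=np.argwhere(m); print('vase diff at rows',q[:,0].min()+208,q[:,0].max()+208,'cols',q[:,1].min()+365,q[:,1].max()+365)
g=[cv2.Canny(cv2.cvtColor(i,cv2.COLOR_RGB2GRAY)[205:258,360:422],60,150) for i in (a,b)]
print(cv2.phaseCorrelate(*[np.float32(cv2.cvtColor(i,cv2.COLOR_RGB2GRAY)[205:245,375:422]) for i in (a,b)]))
E
```

```text
x,h 0.0412 0.0402 len 0.0575 angle 0.6907005894719478
x,h 0.0437 0.0423 len 0.0608 angle 0.6857792971367381
vase diff at rows 236 254 cols 365 382
((-0.03797117637531855, -0.09139083590531527), 0.9039334026475747)
```

```bash
python3 -c "
from station import *
print(get_state()['wrist_force']); print(sign_off())"
```

```text
[ 0.02460304 -0.49414117  0.13304183]
the job is handed in; nothing more can be done
None
```

Cover a, the right-most one, was the one that rocked. I tipped its near end down to the stop and left it standing open, then handed the job in at about 6 s.

- **Finding it:** I pressed a first. It sank under a steady 2 N or so, so I did not press b, c or d.
- **Reaching the stop:** the force rose to 12 N at tip height 49 mm, which matches the height computed for 0.75 rad.
- **Angle after retreat:** two corners in the side view gave about 0.69 rad. That is above the 0.6 needed but a little under 0.75; I put the gap down to coarse pixels and corner picking.
- **Shaker and mug:** no pixel change in either view.
- **Vase:** it shifted about 0.1 pixel in the top view. A simple pixel comparison did show changes around it. In the side view the gripper was in front of it. In the top view they were at the lower-left edge, which I took to be the arm's shadow.
- **Robot:** clear of everything, with wrist force near zero.

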